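Release a spray can from the bench chute with the two-button console

TASK

Push the yellow guard of the release console by its orange tab, away from the front edge, until it is fully open and both green buttons are uncovered. Then press the two buttons down together, one fingertip on each, and keep both down until the spray can has rolled past the red gate and lies still at the bottom of the chute; then let go so both buttons spring back up, leaving the guard open. Touch only the console: keep off the can and the chute, and do not disturb the other things on the bench.

Things in the scene. Friction and masses are not known exactly. Their poses are not given: they have to be found in the camera images.
- console: Grey release console fixed to the bench, 170 (x) x 150 (y) x 60 mm tall, left or right of the chute. Origin: centre of its underside. Its x axis points from its front edge to its far edge; the guard opens along +x. The buttons lie side by side along its y axis, at x = -30, y = +30 and -30 mm. Rails 12 mm tall run along the sides of its top (y = +-68 mm).
- button_left_top (a point): Centre of the top of the left (console +y) green button cap: upright cylinder 30 mm diameter, its top 12 mm above the console's top face (72 mm above the bench) when up. It moves with the cap. The two caps' centres are 60 mm apart.
- button_right_top (a point): The same for the right (console -y) green button cap.
- button_left (a joint): Travel of the left button: 0 m up, 0.007 m fully down. Sprung: about 1.2 N starts it, about 4 N holds it fully down (8 N for the two); it springs back up. It lowers its own half of the gate teeth, 5 times as far; they clear the can at about 0.0045 m. Either button's teeth alone keep the can back: both must be below that depth at once.
- button_right (a joint): The same for the right button.
- guard (a joint): Slide of the yellow guard: 0 m shut (over both buttons), 0.07 m fully open, against a stop; it moves along console +x, needs about 2 N to slide, and stays where it is left. It starts somewhere between 0 and 0.02 m.
- guard_tab (a point): Centre of the front face of the guard's upright orange tab, 97.5 mm above the bench; push it to console +x. Tab: 50 mm wide (y), 6 mm thick, 80 to 115 mm above the bench. It stands on a flat plate 56 (x) x 126 (y) mm, top 80 mm above the bench, front edge 12 mm in front of this point. Fully open, this point is 54 mm beyond the buttons' line.
- chute: Blue and aluminium gravity chute fixed to the bench, 300 mm long (x), 140 mm wide (y), about 130 mm tall at its upper (+x) end. Origin: centre of its underside. The ramp falls towards its -x end at 11.5 degrees, where a black rubber stop ends it; a gate of four red teeth (two for each button) crosses it at chute x = +39 mm.
- can: Spray can, 50 mm diameter, 120 mm long, lying across the chute. Origin: its centre. It starts behind the gate at chute x = +61 mm (centre 113 mm above the bench) and lies at about chute x = -124 mm, its centre 75 mm above the bench, when it has rolled down. Do not touch it.
- glue: Bystander: a white glue bottle, 36 mm diameter, 130 mm tall, standing. Origin: underside.
- tape: Bystander: a flat black ring (tape roll), 100 mm outer diameter, 25 mm tall, lying flat. Origin: underside.
- jar: Bystander: a glass jar with a steel cap, 64 mm diameter, 80 mm tall. Origin: underside.
- carton: Bystander: a small cardboard box, 70 x 110 x 50 mm. Origin: underside.
- screwdriver: Bystander: a red-handled screwdriver lying on the bench. Origin: underside.
- mug: Bystander: a white mug, 80 mm diameter, 95 mm tall. Origin: underside.
- wrench: Bystander: a steel wrench lying on the bench. Origin: underside.
Not all that is in view belongs to the job. Leave any pink look-alike of the console alone.

How it is judged (in metres and radians):
On the way, in this order (a step that is already met when the one before it is completed fails the run):
1. the guard is pushed open while the can is still behind the gate (value of joint guard above 0.06 m and x of can in the frame of chute above 0.05 m), for 0.1 s.
2. the can lies still at the bottom of the chute while the fingers still hold both buttons down (x of can in the frame of chute below -0.085 m and z of can in the frame of chute between 0.065 and 0.1 m and y of can in the frame of chute between -0.03 and 0.03 m and linear speed of can below 0.03 m/s and value of joint each of button_left, button_right above 0.004 m and contact force between the fingers and button_left above 0.5 N and contact force between the fingers and button_right above 0.5 N and value of joint guard above 0.06 m), for 0.2 s.
At the end, for the whole second after the job is handed in: The can lies still (under 0.03 m/s) at the bottom of the chute (its centre beyond chute x = -85 mm, between the walls), both buttons are up (under 1 mm) and the guard is open (over 60 of 70 mm) (x of can in the frame of chute below -0.085 m and z of can in the frame of chute between 0.065 and 0.1 m and y of can in the frame of chute between -0.03 and 0.03 m and linear speed of can below 0.03 m/s and value of joint each of button_left, button_right below 0.001 m and value of joint guard above 0.06 m); the robot touches nothing.
It fails at once if the can is touched by the robot (contact force between any of the fingers, the arm and can above 0.5 N).
It fails at once if the can is lifted or thrown out of the chute (z of can in the frame of chute above 0.15 m or z of can in the frame of chute below 0.05 m).
It fails at once if the robot touches the chute or its gate (contact force between any of the fingers, the arm and chute above 2 N).
It fails at once if a bystander is moved more than 30 mm (distance of any of glue, tape, jar, carton, screwdriver, mug, wrench from where it was at the start of the episode above 0.03 m).
It also fails if it takes over 40 s, if anything falls off the work surface, if the arm or the gripper's body presses on something with over 40 N, if the wrist force passes 120 N, or if a joint passes its speed limit or range.

ROBOT

A 6-joint arm with a two-finger parallel gripper is mounted at the origin on the work surface. World frame = base frame: x ahead of the robot, y to its left, z up, the work surface at z = 0. Lengths are in mm, angles in rad, forces in N, time in s.
With the tool pointing down it reaches from about 350 to 775 mm from the base axis. Payload 7.3 kg.
Tool frame: the origin (TCP) lies at the very end of the fingers, on their centre line; the grasp point (between the pads) lies 19 mm behind it; z points along the fingers, y is the line along which they close (so a half turn about z gives the same grasp; the last joint's range is limited). The gripper opens to 92 mm and grips with 3 to 60 N. Pads are 19 mm wide; open, the fingers measure 130 mm over their backs; the gripper's body (75 mm by 190 mm) begins 47 mm behind the grasp point.
Start: joints at [-1.301, 0.342, 1.524, -0, 1.275, -0.146], TCP at [212.083, -480.277, 226.741] pointing down, gripper open.
Joint ranges: [-2.53, 2.53], [-0.77, 2.02], [0.04, 2.7], [-1, 4.14], [0.28, 2.66], [-3.11, 3.11]. Speed limits (rad/s): [2.57, 2.57, 3.14, 3.14, 3.14, 3.14].

INTERFACE

Orientations are given as [roll, pitch, yaw] about the fixed x, y, z axes, in that order (R = Rz(yaw) Ry(pitch) Rx(roll)).
In Python, from plant import * gives the robot as it stands.
- The arm moves only by the tool arm_command, never from a script. Its arguments are lists of equal length, an entry for each row: "gripper": the finger opening in mm, from 0 to 91.8; "dp": the shift along the tool's x, y, z in units of 25 mm (1.0 is 25 mm), a list of three; "twist": the turn about the tool's z in units of 5 degrees (1.0 is 5 degrees). A call has exactly 5 rows; each row shifts and turns the commanded pose from where the row before left it, along the tool's axes as they then stand; what a row does not reach is not made up. A row lasts 1/8 s, in which the tool goes at most 62.5 mm and 10.7 degrees, less where a joint would pass 70% of its speed; a pose out of reach is approached as far as the arm can. A call is refused whole if a number of a shift passes 1 or a number of a turn 1, either way. A call with a gripper value outside its range is refused whole. The fingers move at their own pace and stop on an object; the grip force is fixed at half the most. Time passes only in rows, so rows that do not move let the fingers close, or fill a call up. It gives the time, the measured TCP pose, the force, the opening and the grip force at its end, in the units of the state.
- get_obs(): the state, without advancing time (a new reading comes with each control period).
- capture(name): name is "side" or "top" or "wrist"; returns the picture (420x560x3 uint8, red, green, blue); there is no depth.
- get_calibration(name): a dict with "mtx" (3x3 intrinsics, pixels), "position" and "attitude" of the camera in the world; the wrist camera has in their place "mount" (4x4, takes a point from camera to tool coordinates, whose origin is the TCP and whose axes are the flange's). Camera axes: x right, y down, z forward; pixel columns grow to the right and rows downward; lengths in mm; the calibration is good to about 2 mm. A picture is of the moment at which its call begins: read the wrist's pose just before it. get_calibration takes no time and is no camera call.
- close_job(): hands the job in; it is judged then, once.
The state is a dict: "time": time; "joint_positions": joint angles; "dq": joint speeds; "tau": joint torques, N m; "tool_pos": TCP position; "tcp_rot": TCP orientation; "contact_force": force on the tool from outside, world axes, zero at the start; "moment": the same for the moment, N m; "grip_width": finger opening in mm; "finger_force": force on a finger pad.
Only numpy, scipy, OpenCV 4.12 (cv2) and the standard library are available. Lean on these libraries where they do the work, as an engineer would, in place of code of your own. Each camera call takes 0.05 s, during which the arm holds its last target. There are 200 camera calls.

## Working session

There is one attempt and no reset: what is moved stays moved. The work goes in short steps, Python scripts to look and compute and a tool call to move; the robot and the scene stay as the last step left them, time stands still between calls to the robot, and variables do not carry over. Pictures are saved under pics/ and viewed, at most 10 in all, crops included, and the job is handed in when it is done.

Besides the shell and the picture viewer there is one more tool, called after "Emit:" by a JSON object that holds its "op" and its "data", one argument or row to a line. arm_command: Moves the arm, as the interface text tells. Its arguments: {"type":"object","properties":{"gripper":{"type":"array"},"dp":{"type":"array"},"twist":{"type":"array"}},"required":["gripper","dp","twist"]}

```bash
mkdir -p pics; ls; python3 - <<'E'
from plant import *
import cv2
for n in("top","side"):
    cv2.imwrite(f"pics/{n}0.png",capture(n)[:,:,::-1]); print(n,get_calibration(n))
print(get_calibration("wrist")); print(get_obs())
E
```

```text
pics
top {'mtx': array([[531.80297166,   0.        , 280.59644284],
       [  0.        , 531.80297166, 214.49856314],
       [  0.        ,   0.        ,   1.        ]]), 'position': array([ 216.39940117,    6.23438189, 1763.49019689]), 'attitude': array([-2.95282762, -0.01790252, -1.58608647])}
side {'mtx': array([[529.4956357 ,   0.        , 277.6845791 ],
       [  0.        , 529.4956357 , 204.04913384],
       [  0.        ,   0.        ,   1.        ]]), 'position': array([-173.64114866, 1007.83259115, 1290.52308511]), 'attitude': array([-2.34355123, -0.01762704, -2.48709256])}
{'mtx': array([[341.62836743,   0.        , 279.29005123],
       [  0.        , 341.62836743, 209.68090747],
       [  0.        ,   0.        ,   1.        ]]), 'mount': array([[ 3.74296222e-04, -9.68532334e-01, -2.48887479e-01,
         6.72125220e+01],
       [ 9.99998985e-01,  2.02855994e-05,  1.42493542e-03,
         8.20194631e-01],
       [-1.37504719e-03, -2.48887760e-01,  9.68531358e-01,
        -1.56951757e+02],
       [ 0.00000000e+00,  0.00000000e+00,  0.00000000e+00,
         1.00000000e+00]])}
{'time': 0.1, 'joint_positions': array([-1.30100425e+00,  3.42659910e-01,  1.52491383e+00,  1.17297673e-06,
        1.27540894e+00, -1.46010405e-01]), 'dq': array([-4.58920448e-04, -2.73106934e-03, -2.37448801e-03, -1.98480283e-03,
        1.68746255e-05, -5.91993965e-04]), 'tau': array([ 2.19880807e-03, -4.32003415e+01, -2.44696140e+01,  7.19013694e-02,
        5.25698299e-02, -4.64783079e-05]), 'tool_pos': array([ 211.97819792, -479.90587726,  226.11357796]), 'tcp_rot': array([-3.14021759e+00, -2.03346603e-04,  4.15801999e-01]), 'contact_force': array([0.32350083, 0.07453209, 0.20238135]), 'moment': array([-0.06012607,  0.02106551,  0.01508411]), 'finger_force': 0.0, 'grip_width': 91.76596962561112}
```

View pics/top0.png

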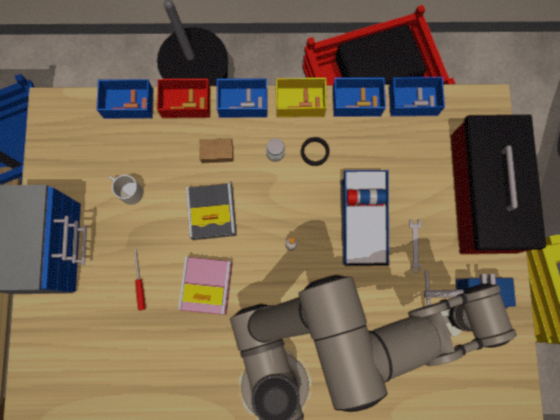

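View pics/side0.png

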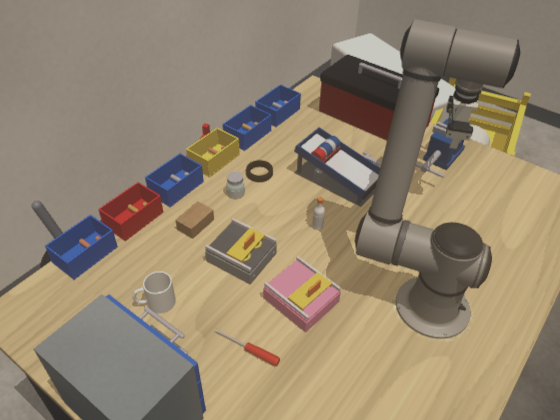

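Top view: the grey console is at about (211,210), with the pink decoy at (206,284), the chute at (366,217), the glue at (291,242), the carton at (216,150) and the jar at (275,149). The console's guard is at its front, facing the robot.

```bash
python3 - <<'E'
import cv2
a=cv2.imread("pics/top0.png")[175:245,180:245]; b=cv2.imread("pics/side0.png")[215:285,200:280]
a=cv2.resize(a,(520,560),interpolation=cv2.INTER_CUBIC)
cv2.imwrite("pics/c.png",a)
E
```

```text
(no output)
```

View pics/c.png

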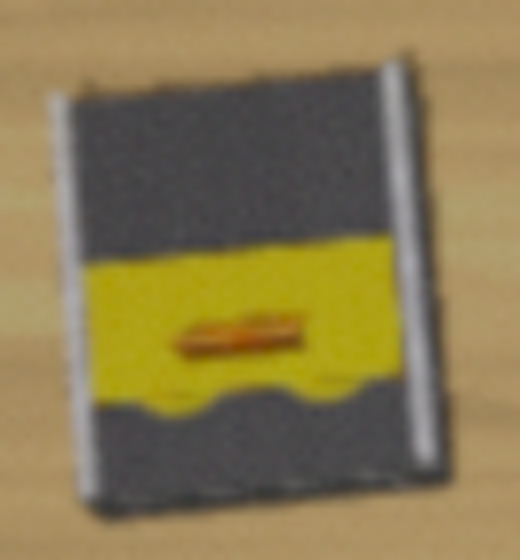

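Crop: rail ends at (58,95), (92,498), (393,62) and (428,463), plate corners at (82,262), (392,238), (402,378) and (95,403), and the tab at (240,335). Next I convert these to world positions.

```bash
cat > h.py <<'E'
from plant import *
import numpy as np, cv2
from scipy.spatial.transform import Rotation as Ro
def cam(n):
    c=get_calibration(n)
    if n=="wrist":
        o=get_obs(); R=Ro.from_euler('xyz',o["tcp_rot"]).as_matrix(); m=c["mount"]
        return c["mtx"],R@m[:3,:3],R@m[:3,3]+o["tool_pos"]
    return c["mtx"],Ro.from_euler('xyz',c["attitude"]).as_matrix(),c["position"]
def ray(C,u,v,z):
    K,R,p=C; d=R@np.linalg.inv(K)@[u,v,1]; return p+d*(z-p[2])/d[2]
def proj(C,P):
    K,R,p=C; q=K@R.T@(np.array(P)-p); return q[:2]/q[2]
E
python3 - <<'E'
from h import *
C=cam("top"); f=lambda p,z: ray(C,180+p[0]/8,175+p[1]/8,z)[:2].round(1)
for p in [(58,95),(92,498),(393,62),(428,463)]: print(f(p,72))
print([f(p,80) for p in [(82,262),(392,238),(402,378),(95,403)]], f((240,325),115),f((238,345),97))
for n,p,z in [("glue",(291,242),100),("jar",(275,148),80),("mug",(125,187),95),("pink",(206,284),60),("chuteL_near",(344,265),60),("chuteR",(388,264),60),("chuteLfar",(344,170),130),("chuteRfar",(387,170),130)]: print(n,ray(C,*p,z)[:2].round())
print(proj(C,[0,0,0]))
E
```

```text
[634.4 274. ]
[468.3 257.5]
[646.8 137.7]
[480.8 123.2]
[array([563.1, 261.9]), array([571.6, 137.3]), array([514.2, 133.1]), array([505.5, 255.8])] [529.9 194.2] [525.3 197. ]
glue [445. -60.]
jar [761. -14.]
mug [630. 470.]
pink [320. 211.]
chuteL_near [ 374. -230.]
chuteR [ 375. -372.]
chuteLfar [ 670. -232.]
chuteRfar [ 669. -369.]
[273.67064005 385.32227676]
```

Emit:
{"op": "arm_command", "data": {
  "gripper": [0,0,0,0,0],
  "dp": [
    [0.8,-1,0],
    [0.8,-1,0],
    [0.8,-1,0],
    [0.8,-1,0],
    [0.8,-1,0]
  ],
  "twist": [1,1,1,0.7,0]
}}

```text
time: 0.72
tool_pos: [278.3, -334.5, 226.5]
tcp_rot: [-3.141, 0.0, 0.092]
contact_force: [0.4, 0.3, -0.6]
grip_width: 46.5
finger_force: 0.0
```

Emit:
{"op": "arm_command", "data": {
  "gripper": [0,0,0,0,0],
  "dp": [
    [0.5,-1,0],
    [0.5,-1,0],
    [0.5,-1,0],
    [0.5,-1,0],
    [0.5,-1,0]
  ],
  "twist": [0,0,0,0,0]
}}

```text
time: 1.35
tool_pos: [328.8, -204.4, 226.5]
tcp_rot: [-3.141, 0.0, 0.093]
contact_force: [0.0, -0.1, -0.2]
grip_width: 1.1
finger_force: 0.0
```

Emit:
{"op": "arm_command", "data": {
  "gripper": [0,0,0,0,0],
  "dp": [
    [0.4,-1,0],
    [0.4,-1,0],
    [0.4,-1,0],
    [0.4,-1,0],
    [0.4,-1,0]
  ],
  "twist": [0,0,0,0,0]
}}

```text
time: 1.98
tool_pos: [366.9, -75.3, 226.5]
tcp_rot: [-3.141, 0.0, 0.093]
contact_force: [-0.5, -0.2, -0.5]
grip_width: 0.4
finger_force: 0.0
```

Emit:
{"op": "arm_command", "data": {
  "gripper": [0,0,0,0,0],
  "dp": [
    [0.3,-1,0],
    [0.3,-1,0],
    [0.3,-1,0],
    [0.3,-1,0],
    [0.3,-1,0]
  ],
  "twist": [0,0,0,0,0]
}}

```text
time: 2.6
tool_pos: [392.5, 52.5, 226.5]
tcp_rot: [3.142, 0.001, 0.093]
contact_force: [0.5, 0.3, 0.3]
grip_width: 0.6
finger_force: 0.0
```

Emit:
{"op": "arm_command", "data": {
  "gripper": [0,0,0,0,0],
  "dp": [
    [0,-1,0],
    [0,-1,0],
    [0,-1,0],
    [0,-1,0],
    [0,-1,0]
  ],
  "twist": [0,0,0,0,0]
}}

```text
time: 3.22
tool_pos: [380.7, 176.9, 226.4]
tcp_rot: [3.141, 0.001, 0.093]
contact_force: [-0.5, -0.5, 0.2]
grip_width: 0.4
finger_force: 0.0
```

Emit:
{"op": "arm_command", "data": {
  "gripper": [0,0,0,0,0],
  "dp": [
    [1,0,0],
    [1,0,0],
    [0.8,0,0],
    [0,0,0],
    [0,0,0]
  ],
  "twist": [0,0,0,0,0]
}}

```text
time: 3.85
tool_pos: [449.9, 182.5, 226.3]
tcp_rot: [3.141, 0.001, 0.093]
contact_force: [-0.6, 0.4, -0.2]
grip_width: 0.6
finger_force: 0.0
```

```bash
python3 - <<'E'
from h import *
C=cam("wrist"); im=capture("wrist"); cv2.imwrite("pics/w1.png",im[:,:,::-1])
o=np.array([557.6,198.1]);c,s=np.cos(.0934),np.sin(.0934)
for x,y,z in[(-85,68,72),(-85,-68,72),(-35,0,97)]: print(proj(C,[o[0]+c*x-s*y,o[1]+s*x+c*y,z]).round())
E
```

```text
[198. 171.]
[347. 171.]
[271. 114.]
```

View pics/w1.png

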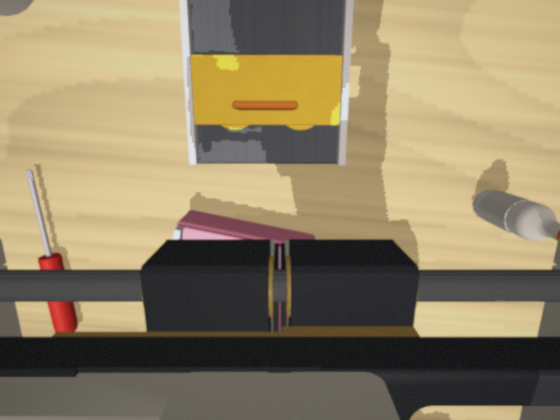

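Wrist view: the rails' front ends are at (193,163) and (342,163), the plate's front edge at (192..342,125), and the tab spans (235..297,105). This matches the top view to within a few mm.

```bash
python3 - <<'E'
from h import *
C=cam("wrist")
for p,z in[((193,163),72),((342,163),72),((192,125),80),((342,125),80),((186,0),72),((351,0),72),((265,109),97),((265,101),115)]: print(p,ray(C,*p,z)[:2].round(1))
E
```

```text
(193, 163) [473.8 262.5]
(342, 163) [486.4 127.6]
(192, 125) [507.5 262.4]
(342, 125) [519.6 133.7]
(186, 0) [605.5 272.2]
(351, 0) [618.1 138.7]
(265, 109) [526.  200.2]
(265, 101) [531.2 199.9]
```

Emit:
{"op": "arm_command", "data": {
  "gripper": [0,0,0,0,0],
  "dp": [
    [0.8,-0.3,0.9],
    [0.8,0,1],
    [0,0,1],
    [0,0,1],
    [0,0,1]
  ],
  "twist": [0,0,0,0,0]
}}

```text
time: 4.53
tool_pos: [489.3, 193.8, 103.7]
tcp_rot: [3.142, -0.0, 0.093]
contact_force: [-0.3, -0.1, -0.1]
grip_width: 0.5
finger_force: 0.0
```

Emit:
{"op": "arm_command", "data": {
  "gripper": [0,0,0,0,0],
  "dp": [
    [0,0,0.45],
    [0.4,0,0],
    [0.4,0,0],
    [0.4,0,0],
    [0.4,0,0]
  ],
  "twist": [0,0,0,0,0]
}}

```text
time: 5.15
tool_pos: [530.4, 197.6, 93.4]
tcp_rot: [-3.142, -0.0, 0.093]
contact_force: [-2.5, 0.9, 1.5]
grip_width: 0.2
finger_force: 1.2
```

Emit:
{"op": "arm_command", "data": {
  "gripper": [0,0,0,0,0],
  "dp": [
    [0.3,0,0],
    [0.3,0,0],
    [0.3,0,0],
    [0.3,0,0],
    [0.2,0,0]
  ],
  "twist": [0,0,0,0,0]
}}

```text
time: 5.78
tool_pos: [565.1, 200.8, 92.9]
tcp_rot: [3.141, -0.0, 0.093]
contact_force: [-2.1, -0.1, 1.0]
grip_width: 0.5
finger_force: 1.1
```

Emit:
{"op": "arm_command", "data": {
  "gripper": [0,0,0,0,0],
  "dp": [
    [0.1,0,0],
    [0.1,0,0],
    [0.1,0,0],
    [0,0,0],
    [0,0,0]
  ],
  "twist": [0,0,0,0,0]
}}

```text
time: 6.4
tool_pos: [572.3, 201.6, 93.0]
tcp_rot: [-3.141, -0.001, 0.093]
contact_force: [-0.6, -0.1, -0.0]
grip_width: 0.5
finger_force: 0.1
```

Emit:
{"op": "arm_command", "data": {
  "gripper": [0,0,0,0,0],
  "dp": [
    [0.1,0,0],
    [0.06,0,0],
    [0.06,0,0],
    [0,0,0],
    [0,0,0]
  ],
  "twist": [0,0,0,0,0]
}}

```text
time: 7.02
tool_pos: [573.5, 201.6, 93.0]
tcp_rot: [3.141, 0.009, 0.093]
contact_force: [-15.6, -2.7, 10.8]
grip_width: 0.6
finger_force: 8.1
```

The guard is against its stop: TCP x is 573.5 at 15 N. I'll back off to the button line and open the gripper to 41 mm.

Emit:
{"op": "arm_command", "data": {
  "gripper": [0,0,41,41,41],
  "dp": [
    [-0.4,0,0],
    [-0.6,0,0],
    [-0.8,0,0],
    [-0.16,0,0],
    [0,0,0]
  ],
  "twist": [0,0,0,0,0]
}}

```text
time: 7.65
tool_pos: [529.4, 197.5, 93.2]
tcp_rot: [-3.142, -0.001, 0.093]
contact_force: [0.2, 0.2, 0.3]
grip_width: 26.3
finger_force: 0.0
```

```bash
python3 - <<'E'
from h import *
print(get_obs()["tool_pos"],get_obs()["grip_width"])
w=capture("wrist"); t=capture("top")
cv2.imwrite("pics/w2.png",np.hstack([w[:,:,::-1][:,80:480],cv2.resize(t[160:260,170:265,::-1],(400,420))]))
E
```

```text
[529.42077089 197.54230207  93.24509043] 26.254932466033274
```

View pics/w2.png

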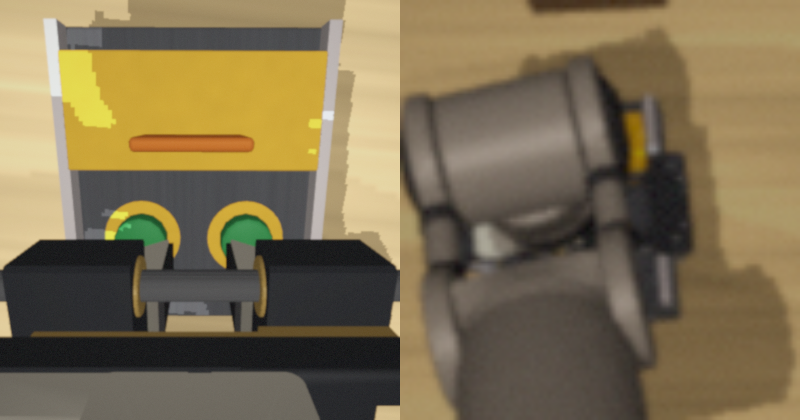

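The guard is fully open and both caps are visible at about (143,240) and (244,240) in the left crop. I'll centre 2 mm towards +y, then press.

Emit:
{"op": "arm_command", "data": {
  "gripper": [44,44,44,44,44],
  "dp": [
    [0,-0.1,0],
    [0,0,0],
    [0,0,0.3],
    [0,0,0.3],
    [0,0,0]
  ],
  "twist": [0,0,0,0,0]
}}

```text
time: 8.38
tool_pos: [527.9, 199.7, 76.9]
tcp_rot: [3.141, 0.002, 0.093]
contact_force: [-1.1, -0.3, 0.4]
grip_width: 44.2
finger_force: 0.0
```

Emit:
{"op": "arm_command", "data": {
  "gripper": [44,44,44,44,44],
  "dp": [
    [0,0,0.2],
    [0,0,0.2],
    [0,0,0.2],
    [0,0,0.1],
    [0,0,0]
  ],
  "twist": [0,0,0,0,0]
}}

```text
time: 9.0
tool_pos: [529.0, 200.0, 64.8]
tcp_rot: [-3.142, -0.003, 0.093]
contact_force: [-11.6, -3.6, 35.7]
grip_width: 44.3
finger_force: 17.7
```

Emit:
{"op": "arm_command", "data": {
  "gripper": [44,44,44,44,44],
  "dp": [
    [0,0,-0.05],
    [0,0,0],
    [0,0,0],
    [0,0,0],
    [0,0,0]
  ],
  "twist": [0,0,0,0,0]
}}

```text
time: 9.62
tool_pos: [528.9, 200.0, 64.9]
tcp_rot: [-3.142, -0.003, 0.093]
contact_force: [-7.8, -2.0, 26.6]
grip_width: 43.8
finger_force: 13.3
```

Emit:
{"op": "arm_command", "data": {
  "gripper": [44,44,44,44,44],
  "dp": [
    [0,0,0],
    [0,0,0],
    [0,0,0],
    [0,0,0],
    [0,0,0]
  ],
  "twist": [0,0,0,0,0]
}}

```text
time: 10.25
tool_pos: [528.9, 200.0, 65.0]
tcp_rot: [-3.142, -0.003, 0.093]
contact_force: [-8.6, -3.0, 26.5]
grip_width: 44.2
finger_force: 13.3
```

Emit:
{"op": "arm_command", "data": {
  "gripper": [44,44,44,44,44],
  "dp": [
    [0,0,0],
    [0,0,0],
    [0,0,0],
    [0,0,0],
    [0,0,0]
  ],
  "twist": [0,0,0,0,0]
}}

```text
time: 10.88
tool_pos: [528.9, 200.0, 65.0]
tcp_rot: [-3.142, -0.003, 0.093]
contact_force: [-8.1, -2.1, 27.2]
grip_width: 44.0
finger_force: 13.3
```

```bash
python3 - <<'E'
from h import *
t=capture("top"); w=capture("wrist"); t2=capture("top")
print(np.abs(t.astype(int)-t2)[160:275,335:400].max())
cv2.imwrite("pics/t3.png",np.hstack([w[:,:,::-1][:,80:480],cv2.resize(t[160:275,330:405,::-1],(300,420))]))
E
```

```text
17
```

View pics/t3.png

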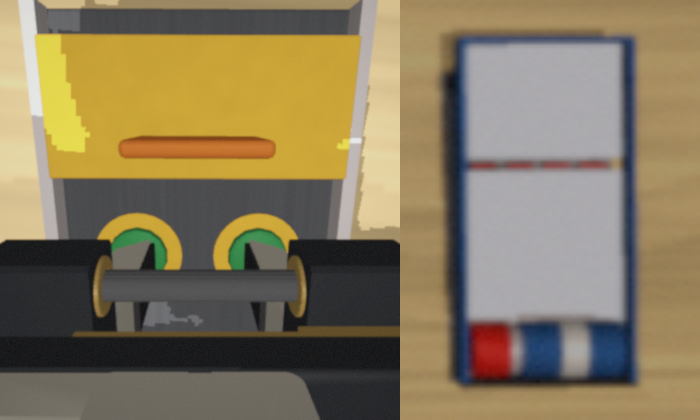

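The can lies still at the bottom of the chute (right crop, about (548,350)) and both fingertips are on the caps. I'll hold 0.6 s more, then lift off.

Emit:
{"op": "arm_command", "data": {
  "gripper": [44,44,44,44,44],
  "dp": [
    [0,0,0],
    [0,0,0],
    [0,0,0],
    [0,0,0],
    [0,0,0]
  ],
  "twist": [0,0,0,0,0]
}}

```text
time: 11.65
tool_pos: [528.9, 200.0, 64.9]
tcp_rot: [-3.142, -0.003, 0.093]
contact_force: [-8.5, -2.9, 26.1]
grip_width: 44.1
finger_force: 13.3
```

Emit:
{"op": "arm_command", "data": {
  "gripper": [44,44,44,44,44],
  "dp": [
    [0,0,-0.4],
    [0,0,-1],
    [0,0,-1],
    [0,0,-1],
    [0,0,-1]
  ],
  "twist": [0,0,0,0,0]
}}

```text
time: 12.28
tool_pos: [528.3, 199.9, 172.1]
tcp_rot: [3.141, 0.001, 0.093]
contact_force: [1.2, 0.4, -1.2]
grip_width: 44.2
finger_force: 0.0
```

Emit:
{"op": "arm_command", "data": {
  "gripper": [44,44,44,44,44],
  "dp": [
    [0,0,-0.5],
    [0,0,0],
    [0,0,0],
    [0,0,0],
    [0,0,0]
  ],
  "twist": [0,0,0,0,0]
}}

```text
time: 12.9
tool_pos: [528.3, 199.8, 183.5]
tcp_rot: [3.141, 0.001, 0.093]
contact_force: [0.1, -0.5, -0.1]
grip_width: 43.9
finger_force: 0.0
```

```bash
python3 - <<'E'
from h import *
w=capture("wrist"); t=capture("top")
cv2.imwrite("pics/t4.png",np.hstack([w[:,:,::-1][:,80:480],cv2.resize(t[160:275,330:405,::-1],(300,420))]))
E
```

```text
(no output)
```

View pics/t4.png

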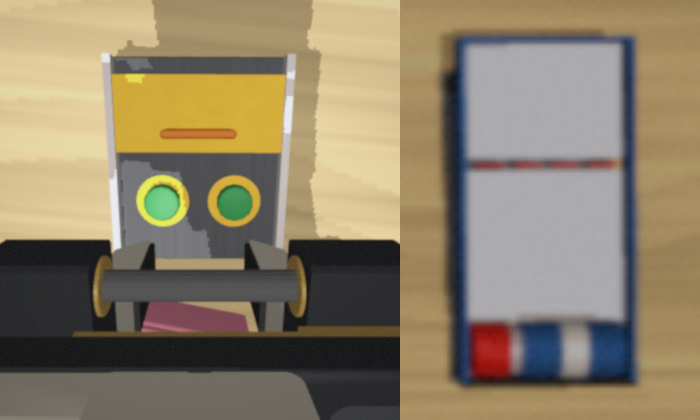

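The guard is open, both buttons at (162,201) and (234,201) are released, the can is at the bottom, and the robot is clear.

```bash
python3 -c "
from plant import *
print(close_job())"
```

```text
the job is handed in; nothing more can be done
None
```

The job is handed in (no verdict came back): the guard is fully open, both buttons were held down together until the can lay still at the bottom of the chute, then released, and the arm is clear of everything.

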